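# Take the filler cap of unknown thread off a rocker cover

## Task

Take the black oil filler cap off the red rocker cover. Nobody knows whether this one loosens the usual way or the reverse way, so try it both ways: it stops after a small turn the wrong way and turns roughly a sixth of a full turn the right way, after which it lifts straight off. Finish holding the cap in the gripper, top side up and still, over the middle of the purple tub, well clear above its rim; do not put it down or let go, and leave everything else where it stands.

Things in the scene. Friction and masses are not known exactly. Their poses are not given: they have to be found in the camera images.
- cap_center (a point): Centre, half-way up, of the loose black ribbed filler cap: round, 60 mm across, 36 mm high, about 120 g; a yellow stripe on its closed top points along its x; z is up. Starts with its x within 0.1 rad of the neck's x. Wrong way (may be either) it stops about 0.2 rad from the neck's x (0.4 if forced); right way it turns easily, lifts off between 0.92 and 1.25 rad, stops at 1.27.
- neck (a point): Fixed point on the filler neck's axis, on its aluminium collar (58 mm across), 98 mm above the table, 8 mm above the rocker cover's flat top; z is up, x along the cover's length. The cap's underside sits 2 mm above it. The neck stands 17 mm up inside the cap, which does not rise as it turns: locked it lifts only 2 mm, free it clears the neck after 20 mm straight up.
- cover: The fixed red rocker cover, 300 mm long (its x) by 145 mm wide (its y) at the foot, its flat top 275 x 120 mm, 90 mm above the table, with ribs 3 mm higher on the half without the neck. Origin at the centre of its underside. The neck lies 60 mm from the middle toward its -x end.
- tub_in (a point): Centre of the inner floor of the open purple plastic tub, 200 mm (its x) by 160 mm (its y) outside and 100 mm high, walls 5 mm. This point is 5 mm above the table, so the rim is 95 mm above it. It stands loose, 0.7 kg.
- wrench: Bystander: a steel wrench, 180 mm, lying flat along its x axis. Leave it.
- tape: Bystander: a roll of tape lying flat, 90 mm across, 24 mm high, origin under its centre. Leave it.
- spray: Bystander: a blue spray can standing up, 54 mm across, 150 mm high, origin under its centre. Leave it.
Things that resemble listed ones, but are neither listed nor needed, are in the scene too. There is more than one size of the part that bears cap_center; the job needs the smallest.

How it is judged:
On the way, in this order (a step that is already met when the one before it is completed fails the run):
1. the cap is turned at least 0.8 rad from the neck's x axis while it still sits on the neck (angle between the x axis of cap_center and the x axis of neck, either way round above 0.8 rad and horizontal distance between cap_center and neck below 0.005 m and z of cap_center in the frame of neck below 0.026 m and angle between cap_center's own z axis and vertical below 0.2 rad), for 0.1 s.
2. the cap is lifted clear of the neck in the gripper (z of cap_center in the frame of neck above 0.045 m and contact force between cap and the fingers above 1 N), for 0.1 s.
At the end, for the whole second after the job is handed in: Cap gripped, still (under 0.03 m/s), top up within 0.3 rad, its centre within 50 mm of the tub's middle from above and over 130 mm above the tub's inner floor, touching neither tub nor cover; tub, wrench, tape and spray can within 30 mm of where they stood (horizontal distance between cap_center and tub_in below 0.05 m and z of cap_center in the frame of tub_in above 0.13 m and angle between cap_center's own z axis and vertical below 0.3 rad and linear speed of cap below 0.03 m/s and contact force between cap and the fingers above 1 N and contact force between cap and tub below 0.1 N and contact force between cap and cover below 0.1 N and distance of each of tub_in, wrench, tape, spray from where it was at the start of the episode below 0.03 m); the arm keeps its last pose, push and grip.
It fails at once if the tub or a bystander is pushed more than 40 mm or the spray can or tub is tipped (distance of any of tub_in, wrench, tape, spray from where it was at the start of the episode above 0.04 m or angle between spray's own z axis and vertical above 0.5 rad or angle between tub_in's own z axis and vertical above 0.4 rad).
It fails at once if the cap is dropped (height (world z) of cap_center below 0.1 m).
It also fails if it takes over 53 s, if anything falls off the work surface, if the arm or the gripper's body presses on something with over 40 N, if the wrist force passes 120 N, or if a joint passes its speed limit or range.

## Robot

A 6-joint arm with a two-finger parallel gripper is mounted at the origin on the work surface. World frame = base frame: x ahead of the robot, y to its left, z up, the work surface at z = 0. Lengths are in m, angles in rad, forces in N, time in s.
With the tool pointing down it reaches from about 0.375 to 0.9 m from the base axis. Payload 3.1 kg.
Tool frame: the origin (TCP) lies at the centre of the arm's flange, where the gripper is bolted on; the fingertips stand 173 mm ahead of it and the grasp point (between the pads) lies 155 mm ahead of it (tip_extent is the distance from the TCP to the fingertips, in m); z points along the fingers, y is the direction in which the jaws open and shut (so a half turn about z gives the same grasp; the last joint's range is limited). The gripper opens to 85 mm and grips with 20 to 120 N. Pads are 22 mm wide; open, the fingers measure 114 mm over their backs; the gripper's body (76 mm by 85 mm) begins 54 mm behind the grasp point. The pads swing forward as they close: fully open they stand 13 mm farther back than shut.
Start: joints at [-1.381, 0.527, 1.433, -0, 1.181, -0.178], TCP at [0.225, -0.583, 0.405] pointing down, gripper open.
Joint ranges: [-3.08, 3.08], [-0.75, 2.2], [0.22, 2.44], [-1.43, 4.57], [0, 2.65], [-2.85, 2.85]. Speed limits (rad/s): [2.79, 2.79, 3.14, 3.14, 3.14, 3.14].

## Interface

Orientations are given as a unit quaternion [x, y, z, w].
In Python, from station import sense, snapshot, sign_off, tip_extent gives the robot as it stands. The module is installed in compiled form; this text tells all that it offers.
- The arm moves only by the tool servo_tool, never from a script. Its argument "rows" is a list of rows, each a list of 3 entries, a list of its own where there are three numbers: the shift along the tool's x, y, z in mm, then the turn about the tool's z in degrees, then the opening, from -1 (shut) to 1 (fully open), so that 0 is half open. A call has 1 to 8 rows; each row is the pose to reach, as a shift and turn from the pose measured when the call began, along the tool's axes at that moment; what a row does not reach only later rows make up. A row lasts 1/10 s, in which the tool goes at most 50 mm and 8.59 degrees, less where a joint would pass 70% of its speed; a pose out of reach is approached as far as the arm can. A call with a gripper value outside its range is refused whole. The fingers move at their own pace and stop on an object; "force" is the grip in N (left out, the last holds). Time passes only in rows, so rows that repeat a pose let the fingers close. It gives the time, the measured TCP pose, the force and the opening at its end, in the units of the state.
- sense(): the state, without advancing time (a new reading comes with each control period).
- snapshot(name): name is "side" or "top" or "wrist"; returns a dict with "image" (420x560x3 uint8, blue, green, red), "z_map" (420x560 float32, m along the optical axis (not along the pixel's ray), 0 where there is no reading), "vertical_fov" (degrees; the focal length in pixels is half the picture's height over the tangent of half this angle, whatever the lens; pixels are square), "cx", "cy" (the principal point, pixels), "k1" (the pictures are not rectified: a ray, as slopes to the right and down, at radius r is drawn at 1 + k1 r^2 times it, then the intrinsics apply), "cam_to_world" (4x4, takes a point from camera to world coordinates). Camera axes: x right, y down, z forward; pixel columns grow to the right and rows downward; lengths in m; the calibration is good to about 2 mm. A picture is of the moment at which its call begins.
- sign_off(): hands the job in, once; it reports no verdict.
The state is a dict: "t": time; "q": joint angles; "qd": joint speeds; "tau": joint torques, N m; "tcp_pos": TCP position; "tool_rot": TCP orientation; "force": force on the tool from outside, world axes, zero at the start; "ft_torque": the same for the moment, N m; "finger_gap": opening from 0.0 (shut) to 1.0 (fully open).
Only numpy, scipy, OpenCV 4.12 (cv2) and the standard library are available. Lean on these libraries where they do the work, as an engineer would, in place of code of your own. Each camera call takes 0.05 s, during which the arm holds its last target. There are 200 camera calls.

## Working session

There is one attempt and no reset: what is moved stays moved. The work goes in short steps, Python scripts to look and compute and a tool call to move; the robot and the scene stay as the last step left them, time stands still between calls to the robot, and variables do not carry over. Pictures are saved under pics/ and viewed, about 8 in all and at most 12, crops included, and the job is handed in when it is done.

Besides the shell and the picture viewer there is one more tool, called after "Emit:" in YAML: its name, and indented under it one key for each argument. servo_tool: Moves the arm, as the interface text tells. Its arguments: {"type":"object","properties":{"rows":{"type":"array"},"force":{"type":"number"}},"required":["rows"]}

```bash
mkdir -p pics
cat > h.py <<'E'
import numpy as np, cv2
from station import sense, snapshot, sign_off, tip_extent
def cam(s):
    h,w=s["image"].shape[:2]; f=h/2/np.tan(np.radians(s["vertical_fov"])/2)
    K=np.array([[f,0,s["cx"]],[0,f,s["cy"]],[0,0,1]]); return K,np.array([s["k1"],0,0,0,0.])
def rays(s,uv):
    K,d=cam(s); n=cv2.undistortPoints(np.float64(uv).reshape(-1,1,2),K,d)[:,0]
    return np.c_[n,np.ones(len(n))]
def plane(s,uv,z):
    T=np.array(s["cam_to_world"]); r=rays(s,uv)@T[:3,:3].T; o=T[:3,3]
    return o+r*((z-o[2])/r[:,2])[:,None]
def depth(s,uv):
    T=np.array(s["cam_to_world"]); uv=np.int32(uv).reshape(-1,2); r=rays(s,uv)
    return (r*s["z_map"][uv[:,1],uv[:,0]][:,None])@T[:3,:3].T+T[:3,3]
def cloud(s):
    h,w=s["image"].shape[:2]; u,v=np.meshgrid(range(w),range(h))
    return depth(s,np.c_[u.ravel(),v.ravel()]).reshape(h,w,3)
E
python3 - <<'E'
from h import *
for n in("top","side","wrist"):
    s=snapshot(n); cv2.imwrite(f"pics/{n}0.png",s["image"]); np.save(n+"0.npy",s,allow_pickle=True)
    print(n,s["vertical_fov"],s["k1"],np.round(s["cam_to_world"],3).tolist())
print(sense(),tip_extent)
a=[cv2.imread(f"pics/{n}0.png") for n in("top","side")]
cv2.imwrite("pics/two.png",a[0])
E
```

```text
top 52.68324528785201 -0.10126027061556307 [[0.012, -0.995, 0.094, 0.491], [-1.0, -0.012, -0.002, 0.077], [0.003, -0.094, -0.996, 0.922], [0.0, 0.0, 0.0, 1.0]]
side 43.36332215798265 0.0032591318364696958 [[-0.708, -0.406, 0.578, -0.089], [-0.706, 0.398, -0.586, 0.692], [0.008, -0.823, -0.568, 0.72], [0.0, 0.0, 0.0, 1.0]]
wrist 65.99223583557075 -0.009615958170851896 [[0.36, -0.891, -0.277, 0.297], [-0.933, -0.345, -0.105, -0.555], [-0.002, 0.297, -0.955, 0.373], [0.0, 0.0, 0.0, 1.0]]
{'t': 0.15, 'q': array([-1.38052305e+00,  5.28243164e-01,  1.43359093e+00,  1.03121853e-05,
        1.18138250e+00, -1.78521514e-01]), 'qd': array([-1.38975172e-04, -9.25564558e-04, -3.35015472e-03,  2.46446117e-04,
       -1.82353686e-05, -4.40287450e-04]), 'tau': array([ 1.13139649e-03, -4.42743158e+01, -1.78276348e+01, -2.33281871e-04,
        5.55624705e-03, -2.08681605e-06]), 'tcp_pos': array([ 0.22527422, -0.58271578,  0.40396942]), 'tool_rot': array([ 9.83046955e-01,  1.83352190e-01, -2.62399873e-09, -8.11984696e-04]), 'force': array([-0.26235114,  0.28784746,  0.38839772]), 'ft_torque': array([-0.01965636,  0.01620207,  0.01378312]), 'finger_gap': 0.998595875648974} 0.1734
```

View pics/top0.png

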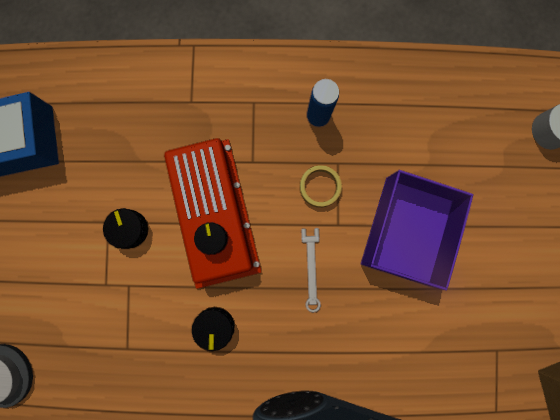

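View pics/side0.png

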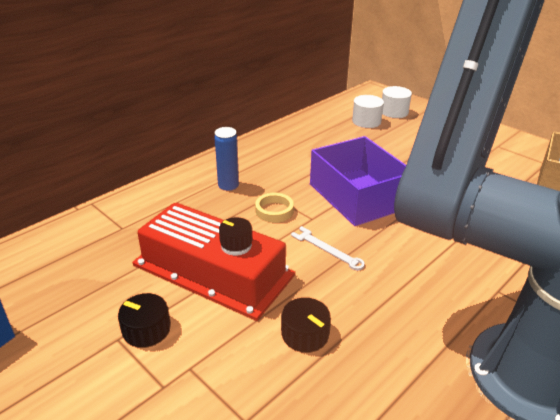

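The top view shows the cap on the cover at about (211,238) with its stripe pointing up-left. The ribs are at the cover's far end, the tub is at about (417,230), the wrench at (312,270), the tape at (321,186) and the spray can at (322,100). The two larger caps on the table are decoys. The side view agrees.

Run:
```python
from h import *
s=np.load("top0.npy",allow_pickle=True).item(); im=s["image"]; P=cloud(s); hsv=cv2.cvtColor(im,cv2.COLOR_BGR2HSV)
H,S,V=cv2.split(hsv)
# cover top: red at z~0.09
red=((H<6)|(H>174))&(S>180)&(V>90)&(abs(P[...,2]-.09)<.008)
xy=P[red][:,:2]; r=cv2.minAreaRect(np.float32(xy*1000)); print("cover top rect mm",r,red.sum())
b=cv2.boxPoints(r); print(b.round())
# cap top
reg=np.zeros_like(red); reg[215:262,188:235]=1
top=reg&(P[...,2]>.125)&(P[...,2]<.145)
print("cap top z",np.median(P[top][:,2]),top.sum())
uv=np.argwhere(top)[:,::-1]; c,rad=cv2.minEnclosingCircle(np.float32(plane(s,uv,.136)[:,:2]*1000)); print("cap circ",c,rad,"mean",plane(s,uv,.136)[:,:2].mean(0))
yel=reg&(H>20)&(H<35)&(S>120)&(V>120)&(P[...,2]>.12)
uv=np.argwhere(yel)[:,::-1]; p=plane(s,uv,.136)[:,:2]*1000; print("stripe",p.mean(0),len(p)); 
d=p.mean(0)-np.array(c); print("stripe dir yaw",np.degrees(np.arctan2(d[1],d[0])), cv2.minAreaRect(np.float32(p)))
# tub
pur=(H>120)&(H<150)&(S>100)&(V>40)
rim=pur&(abs(P[...,2]-.1)<.006); q=P[rim][:,:2]*1000; print("tub rim",cv2.minAreaRect(np.float32(q)),rim.sum())
fl=pur&(abs(P[...,2]-.005)<.005); print("tub floor",cv2.minAreaRect(np.float32(P[fl][:,:2]*1000)))
st=sense(); from scipy.spatial.transform import Rotation as R
print(R.from_quat(st["tool_rot"]).as_matrix().round(3))
```

```text
cover top rect mm ((565.7103881835938, 215.38748168945312), (268.9659729003906, 115.77725219726562), 14.886920928955078) 533
[[421. 237.]
 [451. 125.]
 [711. 194.]
 [681. 306.]]
cap top z 0.1360601788157893 840
cap circ (509.0877685546875, 199.30467224121094) 30.882299423217773 mean [0.50887406 0.19952671]
stripe [525.39263435 204.20090639] 31
stripe dir yaw 16.714635113393122 ((524.9364013671875, 204.0676727294922), (20.81043815612793, 4.74754524230957), 12.790494918823242)
tub rim ((531.3724365234375, -210.61611938476562), (160.26861572265625, 200.51145935058594), 72.79801177978516) 1018
tub floor ((530.31591796875, -208.9287872314453), (157.7758331298828, 195.94198608398438), 72.64617156982422)
[[ 0.933  0.36  -0.   ]
 [ 0.36  -0.933  0.002]
 [ 0.    -0.002 -1.   ]]
```

Emit:
servo_tool:
  rows:
    - [[33, -38, 0], -5, 1]
    - [[66, -75, 0], -10, 1]
    - [[99, -113, 0], -15, 1]
    - [[132, -151, 0], -20, 1]
    - [[165, -189, 0], -25, 1]
    - [[198, -227, 0], -30, 1]
    - [[231, -265, 0], -35, 1]
    - [[264, -303, 0], -40, 1]
  force: 60

```text
t: 0.95
tcp_pos: [0.3618, -0.205, 0.4046]
tool_rot: [0.86, 0.51, 0.0, -0.001]
force: [0.8, -0.0, 0.6]
finger_gap: 0.996
```

```bash
cat >> h.py <<'E'
from scipy.spatial.transform import Rotation as R
def go(target):
    st=sense(); M=R.from_quat(st["tool_rot"]).as_matrix(); d=np.array(target)-st["tcp_pos"]
    print("t",round(st["t"],2),"tcp",st["tcp_pos"].round(4),"yaw",np.degrees(np.arctan2(M[1,0],M[0,0])).round(1),"q6",st["q"][5].round(2),"F",st["force"].round(1),"T",st["ft_torque"].round(2),"gap",round(st["finger_gap"],3))
    print("shift mm",(M.T@d*1000).round(1),"tilt",np.degrees(np.arccos(-M[2,2])).round(2)); return st
E
python3 -c "
from h import *
go([.509,.1995,.405])"
```

```text
t 0.95 tcp [ 0.3618 -0.205   0.4046] yaw 61.3 q6 -0.29 F [ 0.8 -0.   0.6] T [ 0.04  0.01 -0.01] gap 0.996
shift mm [ 4.255e+02 -6.520e+01  2.000e-01] tilt 0.1
```

Emit:
servo_tool:
  rows:
    - [[50, -8, 0], 0, 1]
    - [[98, -15, 0], 0, 1]
    - [[146, -22, 0], 0, 1]
    - [[194, -30, 0], 0, 1]
    - [[242, -37, 0], 0, 1]
    - [[290, -44, 0], 0, 1]
    - [[338, -52, 0], 0, 1]
    - [[386, -59, 0], 0, 1]

```text
t: 1.75
tcp_pos: [0.4956, 0.1641, 0.405]
tool_rot: [0.86, 0.51, 0.0, -0.001]
force: [1.3, -0.6, 0.8]
finger_gap: 1.001
```

Emit:
servo_tool:
  rows:
    - [[42, -7, 0], 0, 1]
    - [[42, -7, 0], 0, 1]
    - [[42, -7, 0], 0, 1]
    - [[42, -7, 0], 0, 1]

```text
t: 2.15
tcp_pos: [0.509, 0.2036, 0.4047]
tool_rot: [0.86, 0.51, -0.001, -0.001]
force: [-0.8, -0.1, 0.1]
finger_gap: 1.001
```

Run:
```python
from h import *
go([.509,.1995,.285])
s=snapshot("wrist"); cv2.imwrite("pics/w1.png",s["image"]); np.save("w1.npy",s,allow_pickle=True)
P=cloud(s);H,S,V=cv2.split(cv2.cvtColor(s["image"],cv2.COLOR_BGR2HSV))
near=np.hypot(P[...,0]-.509,P[...,1]-.1995)<.045
top=near&(abs(P[...,2]-.136)<.006)
uv=np.argwhere(top)[:,::-1]; p=plane(s,uv,.136)[:,:2]*1000
c,r=cv2.minEnclosingCircle(np.float32(p)); print("cap z",np.median(P[top][:,2]),"circ",c,r,"mean",p.mean(0),len(p), uv.min(0),uv.max(0))
yel=top&(H>20)&(H<35)&(S>120)&(V>100)
q=plane(s,np.argwhere(yel)[:,::-1],.136)[:,:2]*1000; print("stripe",cv2.minAreaRect(np.float32(q)),q.mean(0))
```

```text
t 2.15 tcp [0.509  0.2036 0.4047] yaw 61.3 q6 0.68 F [-0.8 -0.1  0.1] T [-0.01 -0.02 -0.03] gap 1.001
shift mm [ -3.6   2.2 119.7] tilt 0.12
cap z 0.1354325774361442 circ (511.4797058105469, 200.0227508544922) 30.2957820892334 mean [511.81354715 200.43903536] 4427 [250 172] [327 245]
stripe ((526.873779296875, 202.2923126220703), (22.525856018066406, 7.020992279052734), 12.345416069030762) [526.87927322 202.27869883]
```

View pics/w1.png

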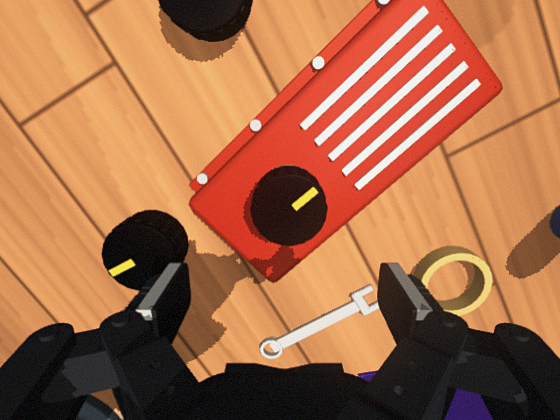

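The wrist view shows the cap at about (288,205), well clear of the fingers, at (510,200) mm. That agrees with the top view to 2 mm, so I'll descend and grip.

Emit:
servo_tool:
  rows:
    - [[-3, 3, 45], 0, 1]
    - [[-3, 3, 85], 0, 1]
    - [[-3, 3, 115], 0, 1]
    - [[-3, 3, 128], 0, 1]
    - [[-3, 3, 134], 0, 1]
    - [[-3, 3, 134], 0, 1]
    - [[-3, 3, 134], 0, 1]

```text
t: 2.9
tcp_pos: [0.5108, 0.1991, 0.2722]
tool_rot: [0.861, 0.509, 0.001, -0.0]
force: [-0.3, 0.6, -0.4]
finger_gap: 1.0
```

```bash
python3 -c "
from h import *
go([.510,.200,.271])"
```

```text
t 2.9 tcp [0.5108 0.1991 0.2722] yaw 61.2 q6 0.67 F [-0.3  0.6 -0.4] T [-0.04 -0.   -0.05] gap 1.0
shift mm [ 0.4 -1.1  1.2] tilt 0.1
```

Emit:
servo_tool:
  rows:
    - [[0, -1, 1], 0, 0.5]
    - [[0, -1, 1], 0, 0.3]
    - [[0, -1, 1], 0, 0.1]
    - [[0, -1, 1], 0, -0.2]
    - [[0, -1, 1], 0, -0.5]
    - [[0, -1, 1], 0, -1]
    - [[0, -1, 1], 0, -1]
    - [[0, -1, 1], 0, -1]
  force: 25

```text
t: 3.7
tcp_pos: [0.5102, 0.1998, 0.2725]
tool_rot: [0.861, 0.509, 0.002, 0.0]
force: [-0.1, -1.0, 5.6]
finger_gap: 0.692
```

```bash
python3 -c "
from h import *
st=go([.510,.200,.271]); M=R.from_quat(st['tool_rot']).as_matrix(); print('F tool',M.T@st['force'])"
```

```text
t 3.7 tcp [0.5102 0.1998 0.2725] yaw 61.2 q6 0.67 F [-0.1 -1.   5.6] T [-0.07  0.14 -0.  ] gap 0.692
shift mm [ 0.1 -0.3  1.5] tilt 0.22
F tool [-0.89216646  0.34474608 -5.61572898]
```

Emit:
servo_tool:
  rows:
    - [[0, 0, 0], 0, -1]
    - [[0, 0, 0], 0, -1]
    - [[0, 0, 0], -3, -1]
    - [[0, 0, 0], -6, -1]
    - [[0, 0, 0], -9, -1]
    - [[0, 0, 0], -12, -1]
    - [[0, 0, 0], -15, -1]
    - [[0, 0, 0], -15, -1]
  force: 50

```text
t: 4.5
tcp_pos: [0.5103, 0.2001, 0.2727]
tool_rot: [0.787, 0.617, 0.002, 0.0]
force: [-0.5, 0.9, 2.2]
finger_gap: 0.689
```

```bash
python3 -c "
from h import *
st=go([.510,.200,.271]); M=R.from_quat(st['tool_rot']).as_matrix(); print('F tool',M.T@st['force'])"
```

```text
t 4.5 tcp [0.5103 0.2001 0.2727] yaw 76.2 q6 0.41 F [-0.5  0.9  2.2] T [ 0.17  0.1  -0.01] gap 0.689
shift mm [-0.1 -0.3  1.7] tilt 0.26
F tool [ 0.73943909 -0.71679256 -2.22858587]
```

Emit:
servo_tool:
  rows:
    - [[0, 0, 0], -3, -1]
    - [[0, 0, 0], -6, -1]
    - [[0, 0, 0], -9, -1]
    - [[0, 0, 0], -9, -1]

```text
t: 4.9
tcp_pos: [0.5103, 0.2002, 0.2728]
tool_rot: [0.736, 0.677, 0.002, 0.0]
force: [-0.9, 0.9, 1.6]
finger_gap: 0.689
```

```bash
python3 -c "
from h import *
st=go([.510,.200,.271])"
```

```text
t 4.9 tcp [0.5103 0.2002 0.2728] yaw 85.2 q6 0.25 F [-0.9  0.9  1.6] T [ 0.19  0.12 -0.01] gap 0.689
shift mm [-0.2 -0.3  1.8] tilt 0.26
```

No reaction torque after 24°, so counter-clockwise seems to be the loosening way. The start was about -2° from the neck's x, so I'll turn about 40° more.

Emit:
servo_tool:
  rows:
    - [[0, 0, 0], -6, -1]
    - [[0, 0, 0], -12, -1]
    - [[0, 0, 0], -18, -1]
    - [[0, 0, 0], -24, -1]
    - [[0, 0, 0], -30, -1]
    - [[0, 0, 0], -35, -1]
    - [[0, 0, 0], -40, -1]
    - [[0, 0, 0], -40, -1]

```text
t: 5.7
tcp_pos: [0.5102, 0.2003, 0.2728]
tool_rot: [0.461, 0.887, 0.002, 0.001]
force: [-1.2, 1.1, 1.5]
finger_gap: 0.686
```

Run:
```python
from h import *
st=go([.510,.200,.271])
s=snapshot("wrist"); t=snapshot("side"); a=cv2.resize(t["image"][190:290,180:300],None,fx=3,fy=3)
b=cv2.resize(s["image"][150:390,140:440],(375,300)); cv2.imwrite("pics/turn.png",np.hstack([a,b]))
```

```text
t 5.7 tcp [0.5102 0.2003 0.2728] yaw 125.1 q6 -0.44 F [-1.2  1.1  1.5] T [0.11 0.09 0.01] gap 0.686
shift mm [-0.1 -0.3  1.8] tilt 0.25
```

View pics/turn.png

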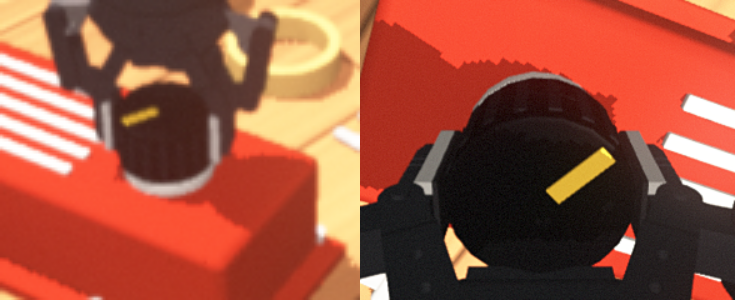

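The stripe has kept its angle relative to the jaws, so the cap turned with the gripper. I'll measure its angle before lifting.

Run:
```python
from h import *
st=go([.510,.200,.271])
for n in("w1.npy",None):
    s=np.load(n,allow_pickle=True).item() if n else snapshot("wrist")
    H,S,V=cv2.split(cv2.cvtColor(s["image"],cv2.COLOR_BGR2HSV)); P=cloud(s)
    yel=(H>18)&(H<38)&(S>120)&(V>90)&(np.hypot(P[...,0]-.510,P[...,1]-.2)<.035)&(P[...,2]>.125)
    q=np.float32(plane(s,np.argwhere(yel)[:,::-1],.136)[:,:2]*1000); 
    l=cv2.fitLine(q,cv2.DIST_L2,0,.01,.01).ravel(); print(len(q),"stripe line yaw",np.degrees(np.arctan2(l[1],l[0])),q.mean(0),np.median(P[yel][:,2]))
    X=((H<6)|(H>174))&(S>180)&(V>90)&(abs(P[...,2]-.09)<.006)
    if n: print("cover rect",cv2.minAreaRect(np.float32(P[X][:,:2]*1000)))
```

```text
t 5.8 tcp [0.5102 0.2002 0.2728] yaw 125.0 q6 -0.44 F [-0.6  1.5  1.7] T [ 0.21  0.15 -0.02] gap 0.693
shift mm [-0.  -0.3  1.8] tilt 0.25
267 stripe line yaw 12.714819 [526.88    202.28882] 0.13600786207262058
cover rect ((568.9107055664062, 215.4130859375), (270.6499328613281, 116.99000549316406), 14.676314353942871)
952 stripe line yaw 76.39714 [515.90564 215.20981] 0.13615833716466352
```

The cap stands 61.6° (1.075 rad) from the neck, mid-window, so I'll lift gently.

Emit:
servo_tool:
  rows:
    - [[0, 0, 0], 0, -1]
    - [[0, 0, -3], 0, -1]
    - [[0, 0, -6], 0, -1]
    - [[0, 0, -9], 0, -1]
    - [[0, 0, -12], 0, -1]

```text
t: 6.35
tcp_pos: [0.5102, 0.2001, 0.285]
tool_rot: [0.462, 0.887, 0.002, 0.001]
force: [-0.0, -0.4, -0.7]
finger_gap: 0.69
```

Emit:
servo_tool:
  rows:
    - [[0, 0, -15], 0, -1]
    - [[0, 0, -30], 0, -1]
    - [[0, 0, -50], 0, -1]
    - [[0, 0, -75], 0, -1]
    - [[0, 0, -100], 0, -1]
    - [[0, 0, -115], 0, -1]
    - [[0, 0, -120], 0, -1]
    - [[0, 0, -120], 0, -1]

```text
t: 7.15
tcp_pos: [0.5097, 0.1998, 0.4056]
tool_rot: [0.462, 0.887, 0.002, 0.002]
force: [-0.2, -0.1, -1.6]
finger_gap: 0.687
```

Run:
```python
from h import *
st=go([.531,-.210,.405])
s=snapshot("side"); cv2.imwrite("pics/lift.png",s["image"])
```

```text
t 7.15 tcp [0.5097 0.1998 0.4056] yaw 125.0 q6 -0.44 F [-0.2 -0.1 -1.6] T [-0.01  0.   -0.02] gap 0.687
shift mm [-3.478e+02 -2.178e+02 -3.000e-01] tilt 0.33
```

View pics/lift.png

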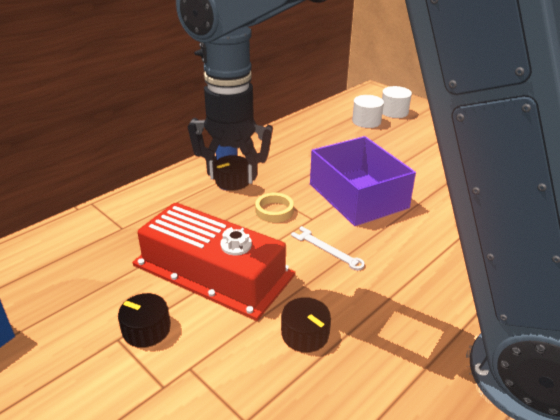

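The side view shows the cap in the gripper at about (233,172) and the bare neck at (236,240). Now I'll carry it to the tub, easing in and out.

Emit:
servo_tool:
  rows:
    - [[-17, -11, 0], 0, -1]
    - [[-43, -27, 0], 0, -1]
    - [[-77, -48, 0], 0, -1]
    - [[-111, -70, 0], 0, -1]
    - [[-145, -91, 0], 0, -1]
    - [[-179, -112, 0], 0, -1]
    - [[-213, -133, 0], 0, -1]
    - [[-247, -155, 0], 0, -1]

```text
t: 8.0
tcp_pos: [0.5239, -0.093, 0.4027]
tool_rot: [0.462, 0.887, 0.002, -0.0]
force: [0.1, 0.7, -0.6]
finger_gap: 0.689
```

Emit:
servo_tool:
  rows:
    - [[-32, -20, 0], 0, -1]
    - [[-60, -38, 0], 0, -1]
    - [[-82, -52, 0], 0, -1]
    - [[-95, -60, 0], 0, -1]
    - [[-100, -63, 0], 0, -1]
    - [[-100, -63, 0], 0, -1]
    - [[-100, -63, 0], 0, -1]

```text
t: 8.7
tcp_pos: [0.5295, -0.2098, 0.4019]
tool_rot: [0.461, 0.887, 0.002, -0.001]
force: [-0.2, 0.5, -0.7]
finger_gap: 0.693
```

Run:
```python
from h import *
st=go([.531,-.210,.405])
s=snapshot("top"); w=snapshot("wrist"); sd=snapshot("side")
cv2.imwrite("pics/end.png",np.hstack([cv2.resize(x["image"],(266,200)) for x in(s,w,sd)]))
a=np.load("top0.npy",allow_pickle=True).item()
for n,x in(("before",a),("now",s)):
    P=cloud(x);H,S,V=cv2.split(cv2.cvtColor(x["image"],cv2.COLOR_BGR2HSV))
    rim=(H>120)&(H<150)&(S>100)&(V>40)&(P[...,2]>-.01)&(P[...,2]<.11); print(n,"tub",cv2.minAreaRect(np.float32(P[rim][:,:2]*1000)))
P=cloud(w);H,S,V=cv2.split(cv2.cvtColor(w["image"],cv2.COLOR_BGR2HSV))
c=(V<60)&(np.hypot(P[...,0]-.531,P[...,1]+.21)<.04)&(P[...,2]>.2)&(P[...,2]<.3)
z=np.median(P[c][:,2]);c&=abs(P[...,2]-z)<.004; print("cap top z",z,P[c].mean(0),c.sum(),"qd",st["qd"].round(3))
```

```text
t 8.7 tcp [ 0.5295 -0.2098  0.4019] yaw 125.1 q6 -1.19 F [-0.2  0.5 -0.7] T [-0.03  0.04 -0.06] gap 0.693
shift mm [-1.   1.2 -3.1] tilt 0.27
before tub ((531.40087890625, -210.3419189453125), (160.81715393066406, 200.5807647705078), 72.8143310546875)
now tub ((531.3103637695312, -210.40570068359375), (160.79525756835938, 200.39906311035156), 72.7947998046875)
cap top z 0.2646929682489971 [ 0.52821885 -0.20793271  0.26462957] 15165 qd [ 0.01  -0.008  0.002 -0.001 -0.    -0.002]
```

View pics/end.png

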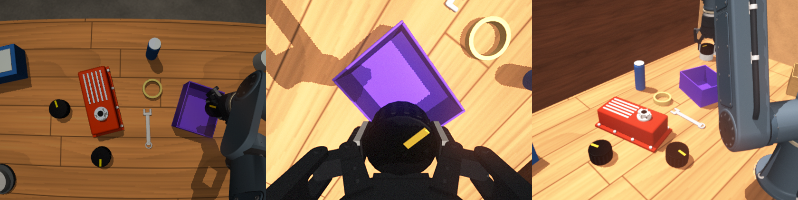

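The cap is gripped upright over the tub, with its top at 0.265 m, and nothing else has moved. I'll let it settle and then hand in.

Emit:
servo_tool:
  rows:
    - [[0, 0, 0], 0, -1]
    - [[0, 0, 0], 0, -1]
    - [[0, 0, 0], 0, -1]
    - [[0, 0, 0], 0, -1]
    - [[0, 0, 0], 0, -1]

```text
t: 9.35
tcp_pos: [0.5297, -0.2098, 0.4024]
tool_rot: [0.461, 0.887, 0.002, -0.001]
force: [-1.3, -0.8, -1.4]
finger_gap: 0.695
```

Run:
```python
from h import *
st=go([.531,-.210,.402]); print(abs(st["qd"]).max()); sign_off()
```

```text
t 9.35 tcp [ 0.5297 -0.2098  0.4024] yaw 125.1 q6 -1.19 F [-1.3 -0.8 -1.4] T [-0.03  0.07 -0.01] gap 0.695
shift mm [-1.   1.   0.3] tilt 0.21
0.0006733659766894572
the job is handed in; nothing more can be done
```

The cap is off the rocker cover and I handed the job in at about 9.4 s, with the cap held in the gripper over the purple tub.

- **Turning:** I gripped the small cap on the neck and tried counter-clockwise first. It turned freely with no reaction torque, so I never needed to try clockwise. From the stripe it stood about 1.075 rad from the neck's x, and then it lifted off with under 2 N of force.
- **Final pose:** The cap centre is about 3–4 mm from the tub's middle, roughly 0.24 m above its inner floor. The tool tilt is 0.2°, the joints were still (under 0.001 rad/s), and the grip is set to 50 N.
- **Everything else:** The measured tub position changed by about 0.1 mm. For the wrench, tape and spray can I only looked at the final pictures, and they appear undisturbed. None of my checks failed or disagreed.

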